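# Shut the cabinet and hold the towel rod out

## Robot

A 6-joint arm with a two-finger parallel gripper is mounted at the origin on the work surface. World frame = base frame: x ahead of the robot, y to its left, z up, the work surface at z = 0. Lengths are in m, angles in rad, forces in N, time in s.
With the tool pointing down it reaches from about 0.375 to 0.9 m from the base axis. Payload 3.1 kg.
Tool frame: the origin (TCP) lies midway between the tips of the shut fingers; the grasp point (between the pads) lies 19 mm behind it; z points along the fingers, y is the direction in which the jaws open and shut (so a half turn about z gives the same grasp; the last joint's range is limited). The gripper opens to 85 mm and grips with 20 to 120 N. Pads are 22 mm wide; open, the fingers measure 114 mm over their backs; the gripper's body (76 mm by 85 mm) begins 54 mm behind the grasp point. The pads swing forward as they close: fully open they stand 13 mm farther back than shut.
Start: joints at [-1.313, 0.527, 1.433, -0, 1.181, -0.178], TCP at [0.264, -0.567, 0.202] pointing down, gripper open.
Joint ranges: [-3.08, 3.08], [-0.75, 2.2], [0.22, 2.44], [-1.43, 4.57], [0, 2.65], [-2.85, 2.85]. Speed limits (rad/s): [2.79, 2.79, 3.14, 3.14, 3.14, 3.14].

## Interface

Orientations are given as a unit quaternion [x, y, z, w].
In Python, from station import manip gives the robot as it stands.
- The arm moves only by the tool servo_tool, never from a script. Its argument "increments" is a list of rows, each an object with "hand": the closure, from 0 (fully open) to 1 (shut); "travel": the shift along the tool's x, y, z in mm, a list of three; "yaw": the turn about the tool's z in degrees. A call has 1 to 20 rows; each row shifts and turns the commanded pose from where the row before left it, along the tool's axes as they then stand; what a row does not reach is not made up. A row lasts 1/10 s, in which the tool goes at most 50 mm and 8.59 degrees, less where a joint would pass 70% of its speed; a pose out of reach is approached as far as the arm can. A call with a gripper value outside its range is refused whole. The fingers move at their own pace and stop on an object; "newtons" is the grip in N (left out, the last holds). Time passes only in rows, so rows that do not move let the fingers close. It gives the time, the measured TCP pose, the force and the opening at its end, in the units of the state.
- manip.sense(): the state, without advancing time (a new reading comes with each control period).
- manip.snapshot(name): name is "side" or "top"; returns a dict with "pixels" (480x640x3 uint8, blue, green, red), "fx", "fy", "cx", "cy" (pixels), "R" (3x3) and "t" (3): a world point X has camera coordinates R X + t. Camera axes: x right, y down, z forward; pixel columns grow to the right and rows downward; lengths in m; the calibration is good to about 2 mm. A picture is of the moment at which its call begins. There is no depth.
- manip.sign_off(): hands the job in, once; it reports no verdict.
The state is a dict: "t": time; "q": joint angles; "qd": joint speeds; "tau": joint torques, N m; "tcp_pos": TCP position; "tool_rot": TCP orientation; "force": force on the tool from outside, world axes, zero at the start; "ft_torque": the same for the moment, N m; "finger_gap": opening from 0.0 (shut) to 1.0 (fully open).
Only numpy, scipy, OpenCV 4.12 (cv2) and the standard library are available. Lean on these libraries where they do the work, as an engineer would, in place of code of your own. Each camera call takes 0.05 s, during which the arm holds its last target.

## Task

The little cabinet's open door is in the way of the pull-out towel rod: first push the door fully shut, so that it clicks home on its catch. Then squeeze the button on the side of the rod's grip and, keeping it squeezed, pull the rod past its first stop all the way out to its second stop. Finish while still holding the grip there with the button squeezed (the rod springs back if let go), and leave the jar, soap, trays and hair roller where they are.

Things in the scene. Friction and masses are not known exactly. Their poses are not given: they have to be found in the camera images.
- door (a joint): Cabinet door angle, rad: 0 = shut and seated on its catch; grows as it opens towards the robot; starts 0.5 to 0.85. The door stays where it is left. A sprung ball catch stops a light push at about 0.06; pushing on with some 6 to 8 N near the free edge snaps it to 0, where it is kept.
- door_hinge (a point): Point on the door's upright hinge axis, half-way up, in the plane of the cabinet's front; axes fixed to the cabinet: x into it, y left along the front, z up. White cabinet 120 deep, 220 wide, 130 mm high: y = -210 to +10 mm here, top 65 mm above. At angle a the door runs from here along (-sin a, -cos a, 0); its outer face looks along (-cos a, sin a, 0).
- door_edge (a point): Point on the door's outer (pushed) face, at the free upright edge, half-way up; turns with the door: y along the door to the hinge, x into the door, z up. Pale wooden door, 200 mm from hinge axis to edge, 120 mm high, outer face 15 mm in front of the hinge axis. Nothing to grip: a small steel plate near the upper free corner stands 3.5 mm proud.
- rod (a joint): How far the towel rod is out, m: 0 = in (start, locked), 0.075 first stop (locks there if the button is let go), 0.15 second stop (end of travel, no lock). Slides only along +y of grip_center, while the button is in by more than 4 mm; a spring pulls it back with 3 to 6 N.
- grip_center (a point): Centre of the rod's grip: black block 30 (x) x 80 (y) x 30 mm (z), level, 150 mm above the work surface, free below and beside. y = pulling direction, x to the cabinet, z up. Pinch across x (36 mm with button out, 30 squeezed) at its middle, one finger on the button. Tube collar (31 mm thick) starts 45 mm behind it at the start. Passes about 95 mm in front of the cabinet.
- grip: The same grip block with its button; origin and axes as grip_center.
- button (a joint): Squeeze button on the grip's side that looks to the cabinet, in m: 0 = out, 0.006 = fully in, level with the grip's side. Spring force about 2 N at the start of its travel, 4 N fully in; it moves with the grip.
- button_face (a point): Centre of the button's outer face, 20 mm along the rod by 18 mm high, 21.5 mm from the grip's centre along its +x and half-way along the grip when not pressed; axes as the grip's.
- jar_center (a point): Centre of the loose green glass jar with metal lid, 60 mm across, 78 mm high, behind the rod's tube. Bystander.
- soap_center (a point): Centre of the loose bar of aloe soap, 55 x 85 x 26 mm, on the left of the ledge. Bystander.
- trays_center (a point): Centre of the stacked pair of clear trays with a metal tweezer in the upper one, 110 x 90 mm, 56 mm high, left of the cabinet. Bystander.
- roller_curl_center (a point): Centre of the upright bright pink hair roller, 34 mm across, 60 mm high, behind the rod's tube. Bystander.
- ledge: White ceramic ledge, 320 (x) x 820 (y) x 30 mm, fixed on the work surface under all these things; origin at the centre of its underside, so its top is at z = 30 mm.

How it is judged:
By the outcome, as a careful person would: the job done as asked, in the order asked, and still so for the second after the job is handed in, while the arm keeps its last pose, push and grip.
It also fails if it takes over 51 s, if anything falls off the work surface, if the arm or the gripper's body presses on something with over 40 N, if the wrist force passes 120 N, or if a joint passes its speed limit or range.

## Working session

There is one attempt and no reset: what is moved stays moved. The work goes in short steps, Python scripts to look and compute and a tool call to move; the robot and the scene stay as the last step left them, time stands still between calls to the robot, and variables do not carry over. Pictures are saved under pics/ and viewed, and the job is handed in when it is done.

Besides the shell and the picture viewer there is one more tool, called after "Request:" as name(argument=value, ...) on one line, values as JSON. servo_tool: Moves the arm, as the interface text tells. Its arguments: {"type":"object","properties":{"increments":{"type":"array","items":{"type":"object","properties":{"hand":{"type":"number"},"travel":{"type":"array","items":{"type":"number"}},"yaw":{"type":"number"}}}},"newtons":{"type":"number"}},"required":["increments"]}

```bash
mkdir -p pics; ls
python3 - <<'E'
from station import manip
import cv2
s=manip.sense();print(s)
for n in("side","top"):
    d=manip.snapshot(n);cv2.imwrite(f"pics/{n}0.png",d["pixels"]);print(n,d["fx"],d["cx"],d["cy"],d["R"],d["t"])
E
```

```text
pics
{'t': 0.0, 'q': array([-1.31349997e+00,  5.28465852e-01,  1.43391637e+00,  2.88297259e-05,
        1.18135915e+00, -1.78517180e-01]), 'qd': array([ 7.60588627e-04,  5.43643123e-05,  5.49857576e-04, -5.53200691e-05,
        6.93671601e-06, -1.41516240e-03]), 'tau': array([ 1.85778840e-04, -4.42346764e+01, -1.78025526e+01, -5.54591099e-05,
        8.43731541e-03, -2.56036472e-06]), 'tcp_pos': array([ 0.26366755, -0.56580771,  0.20052938]), 'tool_rot': array([ 9.76352739e-01,  2.16180886e-01, -2.89883474e-05, -1.07405112e-03]), 'force': array([-0.18194742, -0.33011714,  0.48568993]), 'ft_torque': array([-0.0288429 ,  0.04102577,  0.0440309 ]), 'finger_gap': 1.00162708343014}
side 564.6291784524266 320.05708346244705 237.47701516096168 [[-0.96298719 -0.26935633  0.01014082]
 [-0.20769815  0.71751989 -0.66485088]
 [ 0.17180555 -0.64234911 -0.74690727]] [0.58008265 0.16875528 1.0914539 ]
top 462.78344146250026 316.7608339475089 243.36476743688547 [[ 0.02285637 -0.99934562 -0.02803418]
 [-0.98769378 -0.01823237 -0.15533378]
 [ 0.15472101  0.03123955 -0.98746418]] [0.03351188 0.61335074 0.93397084]
```

View pics/side0.png

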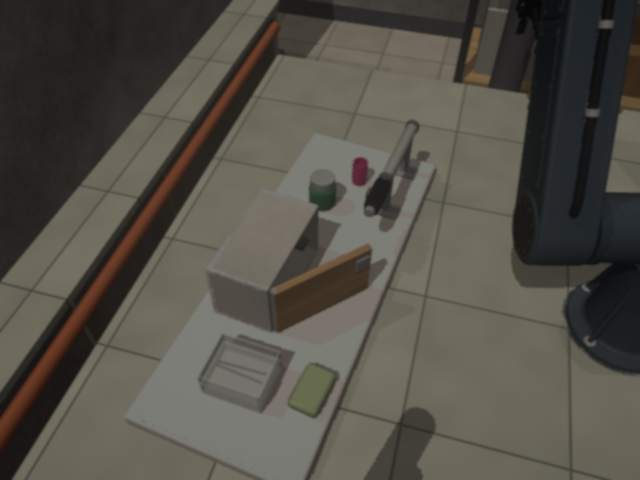

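View pics/top0.png

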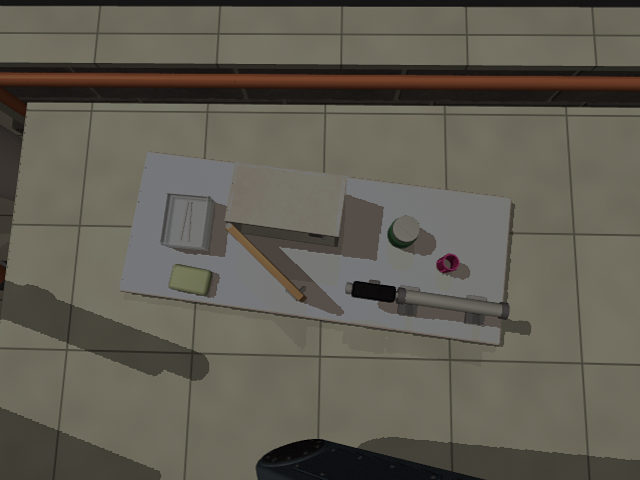

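```bash
cat > h.py <<'E'
import numpy as np,cv2
from station import manip
def ray(d,u,v,z):
    r=np.array([(u-d["cx"])/d["fx"],(v-d["cy"])/d["fy"],1.])
    R=np.array(d["R"]);t=np.array(d["t"]);c=-R.T@t;w=R.T@r
    return c+w*(z-c[2])/w[2]
def proj(d,X):
    p=np.array(d["R"])@np.array(X)+np.array(d["t"]);return np.array([d["cx"]+d["fx"]*p[0]/p[2],d["cy"]+d["fy"]*p[1]/p[2]])
def tri(d1,p1,d2,p2):
    A=[];b=[]
    P=[np.diag([1,1,1.])@np.array([[d["fx"],0,d["cx"]],[0,d["fy"],d["cy"]],[0,0,1]])@np.c_[d["R"],d["t"]] for d in(d1,d2)]
    X=cv2.triangulatePoints(P[0],P[1],np.array(p1,float).reshape(2,1),np.array(p2,float).reshape(2,1));return (X[:3]/X[3]).ravel()
def crop(d,x0,y0,x1,y1,name,k=4):
    im=d["pixels"][y0:y1,x0:x1];im=cv2.resize(np.clip(im.astype(float)*1.7,0,255).astype('uint8'),None,fx=k,fy=k,interpolation=cv2.INTER_CUBIC);cv2.imwrite("pics/"+name,im)
E
python3 - <<'E'
from h import *
T=manip.snapshot("top");S=manip.snapshot("side")
crop(T,210,155,410,305,"t1.png");crop(T,330,260,530,330,"t2.png");crop(S,200,110,400,260,"s1.png");crop(S,200,185,400,335,"s2.png")
E
```

```text
(no output)
```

View pics/t1.png

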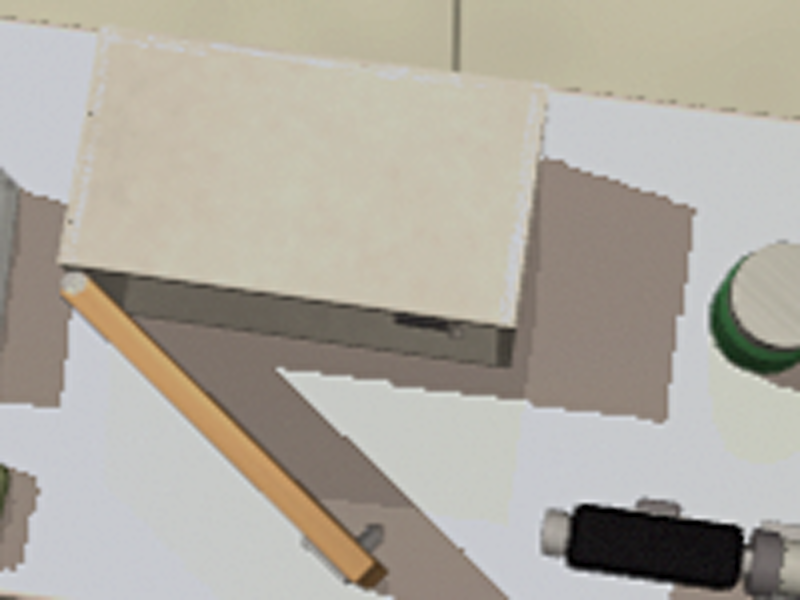

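View pics/t2.png

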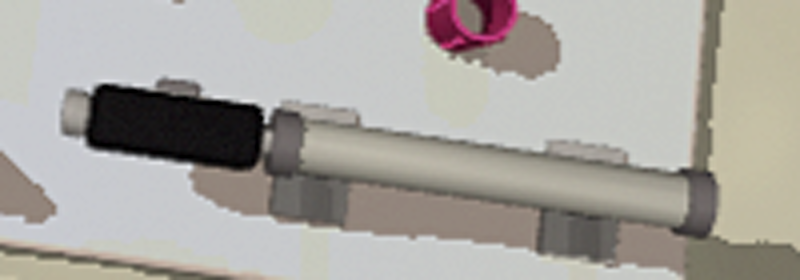

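View pics/s2.png

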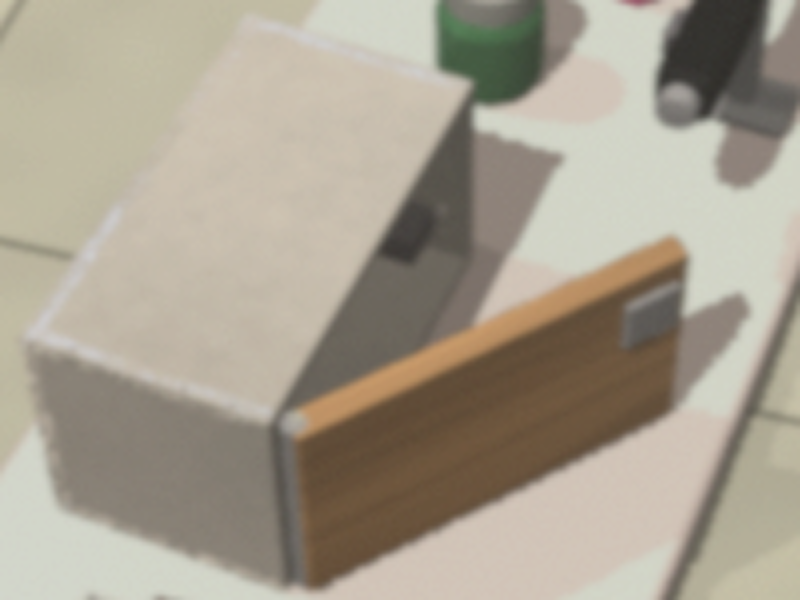

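View pics/s1.png

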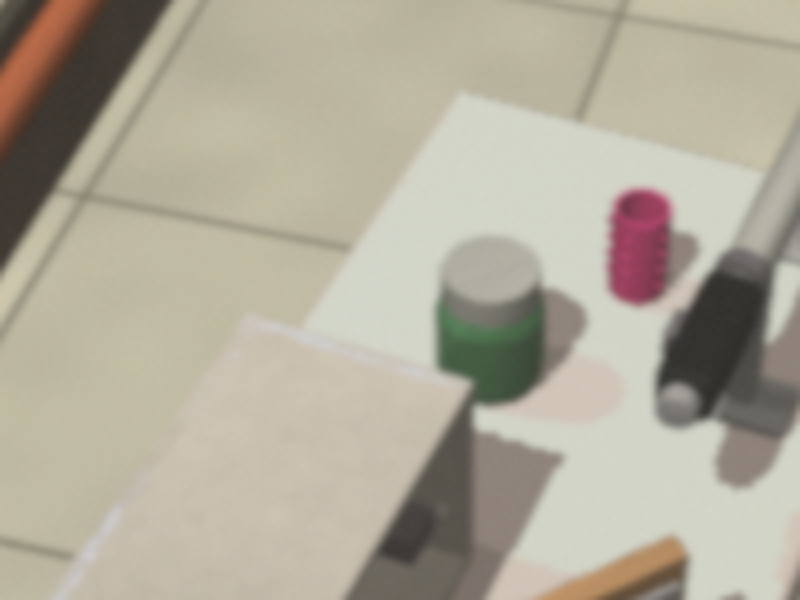

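Run:
```python
from h import *
T=manip.snapshot("top");S=manip.snapshot("side")
c=lambda x,y:(x/4+210-.375,y/4+155-.375)
for n,x,y,z in[("cabFL",62,265,.16),("cabFR",515,327,.16),("cabBR",547,88,.16),("cabBL",102,28,.16),("hinge",75,284,.155),("dEdgeOut",350,584,.155),("dEdgeIn",372,560,.155),
 ("g",570,507,.165),("g",742,525,.165),("g",738,588,.165),("g",566,569,.165),("btn",658,503,.15)]:
    print(n,ray(T,*c(x,y),z).round(4))
```

```text
cabFL [0.6352 0.2181 0.16  ]
cabFR [0.6091 0.0023 0.16  ]
cabBR [ 0.7257 -0.0112  0.16  ]
cabBL [0.7528 0.2049 0.16  ]
hinge [0.627  0.2126 0.155 ]
dEdgeOut [0.4876 0.0768 0.155 ]
dEdgeIn [0.4989 0.0669 0.155 ]
g [ 0.5247 -0.0242  0.165 ]
g [ 0.5181 -0.1029  0.165 ]
g [ 0.4894 -0.101   0.165 ]
g [ 0.4963 -0.0227  0.165 ]
btn [ 0.5285 -0.0659  0.15  ]
```

Request:
servo_tool(increments=[{"hand":1,"travel":[0,0,-5],"yaw":8},{"hand":1,"travel":[0,0,-5],"yaw":8},{"hand":1,"travel":[0,0,0],"yaw":8},{"hand":1,"travel":[0,0,0],"yaw":8},{"hand":1,"travel":[6,-36,0],"yaw":0},{"hand":1,"travel":[6,-36,0],"yaw":0},{"hand":1,"travel":[6,-36,0],"yaw":0},{"hand":1,"travel":[6,-36,0],"yaw":0},{"hand":1,"travel":[6,-36,0],"yaw":0},{"hand":1,"travel":[6,-36,0],"yaw":0},{"hand":1,"travel":[6,-36,0],"yaw":0},{"hand":1,"travel":[6,-36,0],"yaw":0},{"hand":1,"travel":[6,-36,0],"yaw":0},{"hand":1,"travel":[6,-36,0],"yaw":0},{"hand":1,"travel":[6,-36,0],"yaw":0},{"hand":1,"travel":[6,-36,0],"yaw":0},{"hand":1,"travel":[0,0,0],"yaw":0}], newtons=40)

```text
t: 2.0
tcp_pos: [0.3879, -0.1426, 0.2115]
tool_rot: [0.998, -0.059, -0.0, -0.001]
force: [-0.4, -0.4, -1.1]
finger_gap: 0.001
```

```bash
cat >> h.py <<'E'
from scipy.spatial.transform import Rotation as Ro
def to(x,y,z):
    s=manip.sense();R=Ro.from_quat(s["tool_rot"]).as_matrix()
    print("t",round(s["t"],2),"tcp",s["tcp_pos"].round(4),"F",s["force"].round(1),"gap",round(s["finger_gap"],3),"xang",round(np.degrees(np.arctan2(R[1,0],R[0,0])),1),"q6",s["q"][5].round(2))
    print("need mm",(1000*R.T@(np.array([x,y,z])-s["tcp_pos"])).round(1))
E
python3 -c "
from h import *
to(.48,.127,.21)"
```

```text
t 2.0 tcp [ 0.3879 -0.1426  0.2115] F [-0.4 -0.4 -1.1] gap 0.001 xang -6.7 q6 1.06
need mm [  59.9 -278.5    2. ]
```

Request:
servo_tool(increments=[{"hand":1,"travel":[7.5,-35,0],"yaw":0},{"hand":1,"travel":[7.5,-35,0],"yaw":0},{"hand":1,"travel":[7.5,-35,0],"yaw":0},{"hand":1,"travel":[7.5,-35,0],"yaw":0},{"hand":1,"travel":[7.5,-35,0],"yaw":0},{"hand":1,"travel":[7.5,-35,0],"yaw":0},{"hand":1,"travel":[7.5,-35,0],"yaw":0},{"hand":1,"travel":[7.5,-35,0],"yaw":0},{"hand":1,"travel":[0,0,25],"yaw":0},{"hand":1,"travel":[0,0,25],"yaw":0},{"hand":1,"travel":[0,0,25],"yaw":0},{"hand":1,"travel":[0,0,25],"yaw":0},{"hand":1,"travel":[0,0,0],"yaw":0}])

```text
t: 3.3
tcp_pos: [0.48, 0.1232, 0.1089]
tool_rot: [0.998, -0.062, -0.003, 0.0]
force: [-0.3, -0.1, 0.6]
finger_gap: 0.001
```

```bash
python3 -c "
from h import *
to(.587,.055,.11)
S=manip.snapshot('side');crop(S,200,110,400,260,'s3.png')"
```

```text
t 3.3 tcp [0.48   0.1232 0.1089] F [-0.3 -0.1  0.6] gap 0.001 xang -7.1 q6 1.72
need mm [114.6  54.5  -1.7]
```

View pics/s3.png

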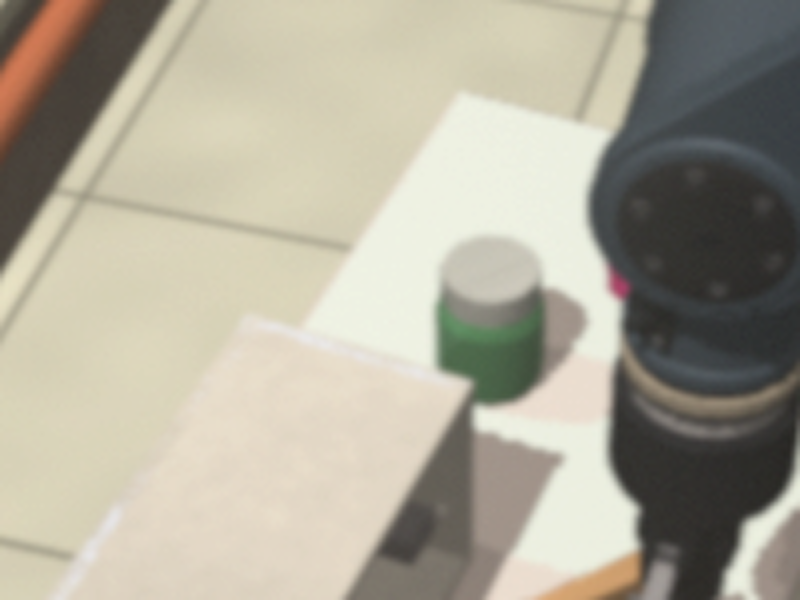

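Request:
servo_tool(increments=[{"hand":1,"travel":[10,9,0],"yaw":0},{"hand":1,"travel":[10,8,0],"yaw":0},{"hand":1,"travel":[10,7,0],"yaw":0},{"hand":1,"travel":[10,6,0],"yaw":0},{"hand":1,"travel":[10,6,0],"yaw":0},{"hand":1,"travel":[10,5,0],"yaw":0},{"hand":1,"travel":[10,4,0],"yaw":0},{"hand":1,"travel":[10,4,0],"yaw":0},{"hand":1,"travel":[10,3,0],"yaw":0},{"hand":1,"travel":[5,2,0],"yaw":0},{"hand":1,"travel":[0,0,0],"yaw":0}])

```text
t: 4.45
tcp_pos: [0.5708, 0.0583, 0.1114]
tool_rot: [0.998, -0.061, 0.0, 0.0]
force: [-0.6, 0.9, 0.5]
finger_gap: -0.002
```

```bash
python3 -c "
from h import *
to(.587,.055,.11)
S=manip.snapshot('top');crop(S,210,155,410,305,'t3.png')"
```

```text
t 4.45 tcp [0.5708 0.0583 0.1114] F [-0.6  0.9  0.5] gap -0.002 xang -7.0 q6 1.6
need mm [16.5  1.3  1.5]
```

View pics/t3.png

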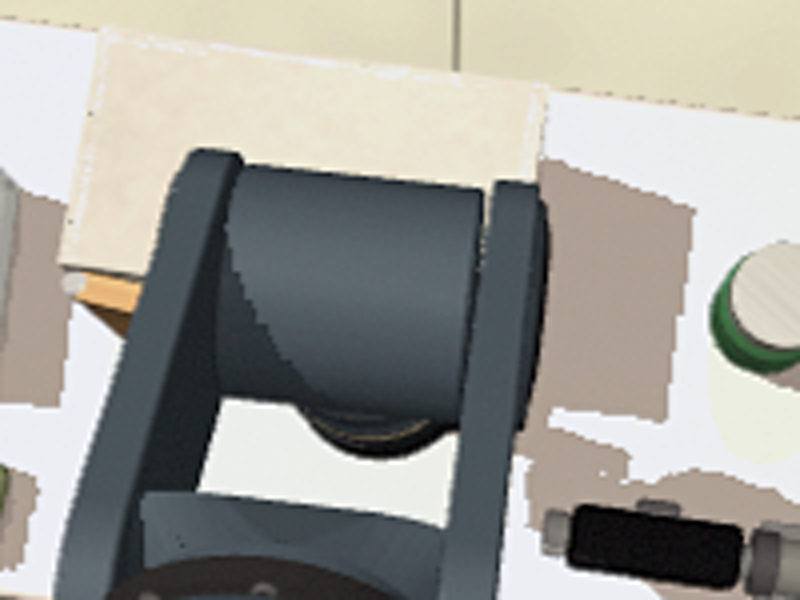

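Request:
servo_tool(increments=[{"hand":1,"travel":[3,0,0],"yaw":0},{"hand":1,"travel":[3,0,0],"yaw":0},{"hand":1,"travel":[2,0,0],"yaw":0},{"hand":1,"travel":[2,0,0],"yaw":0},{"hand":1,"travel":[0,0,0],"yaw":0}])

```text
t: 5.0
tcp_pos: [0.5792, 0.0576, 0.1115]
tool_rot: [0.998, -0.061, -0.001, 0.0]
force: [-1.7, -0.6, 0.7]
finger_gap: 0.001
```

Request:
servo_tool(increments=[{"hand":1,"travel":[2,0,0],"yaw":0},{"hand":1,"travel":[2,0,0],"yaw":0},{"hand":1,"travel":[2,0,0],"yaw":0},{"hand":1,"travel":[0,0,0],"yaw":0}])

```text
t: 5.4
tcp_pos: [0.5824, 0.0567, 0.1111]
tool_rot: [0.998, -0.061, -0.003, 0.0]
force: [-5.0, -1.4, 3.5]
finger_gap: 0.0
```

Request:
servo_tool(increments=[{"hand":1,"travel":[2,0,0],"yaw":0},{"hand":1,"travel":[2,0,0],"yaw":0},{"hand":1,"travel":[2,0,0],"yaw":0},{"hand":1,"travel":[0,0,0],"yaw":0}])

```text
t: 5.8
tcp_pos: [0.5883, 0.0562, 0.1112]
tool_rot: [0.998, -0.061, -0.004, 0.0]
force: [-8.0, -1.0, 5.5]
finger_gap: -0.0
```

Request:
servo_tool(increments=[{"hand":1,"travel":[2,0,0],"yaw":0},{"hand":1,"travel":[2,0,0],"yaw":0},{"hand":1,"travel":[2,0,0],"yaw":0},{"hand":1,"travel":[0,0,0],"yaw":0}])

```text
t: 6.2
tcp_pos: [0.588, 0.0562, 0.1112]
tool_rot: [0.998, -0.061, -0.01, 0.0]
force: [-17.4, -0.8, 14.0]
finger_gap: -0.004
```

Request:
servo_tool(increments=[{"hand":1,"travel":[-20,0,0],"yaw":0},{"hand":1,"travel":[-30,0,0],"yaw":0},{"hand":1,"travel":[-35,0,-25],"yaw":0},{"hand":0,"travel":[-20,0,-30],"yaw":-8},{"hand":0,"travel":[0,0,-30],"yaw":-8},{"hand":0,"travel":[0,0,-30],"yaw":-8},{"hand":0,"travel":[0,0,0],"yaw":-8},{"hand":0,"travel":[0,0,0],"yaw":-8},{"hand":0,"travel":[0,0,0],"yaw":-8},{"hand":0,"travel":[0,0,0],"yaw":-8},{"hand":0,"travel":[0,0,0],"yaw":-8},{"hand":0,"travel":[0,0,0],"yaw":-8},{"hand":0,"travel":[0,0,0],"yaw":-8},{"hand":0,"travel":[0,0,0],"yaw":-8},{"hand":0,"travel":[0,0,0],"yaw":0}])

```text
t: 7.7
tcp_pos: [0.4947, 0.0682, 0.2269]
tool_rot: [0.761, 0.649, 0.001, 0.001]
force: [-0.1, -0.4, 0.0]
finger_gap: 0.998
```

```bash
python3 -c "
from h import *
to(.507,-.063,.23)
T=manip.snapshot('top');crop(T,210,155,410,305,'t4.png')
S=manip.snapshot('side');crop(S,200,150,400,300,'s4.png')
crop(T,330,260,530,330,'t5.png')
m=((T['pixels'].max(2)<30)).astype('uint8');m[:, :345]=0;m[:,398:]=0;m[:275]=0;m[305:]=0
c=max(cv2.findContours(m,0,1)[0],key=cv2.contourArea);r=cv2.minAreaRect(c);print(r)
b=cv2.boxPoints(r);print(b);[print(ray(T,*p,.165)) for p in b]
"
```

```text
t 7.7 tcp [0.4947 0.0682 0.2269] F [-0.1 -0.4  0. ] gap 0.998 xang 81.0 q6 0.07
need mm [-127.6   32.8   -3.1]
((373.530029296875, 291.2900390625), (42.99208450317383, 15.980611801147461), 8.130102157592773)
[[351.12003 296.16003]
 [353.38004 280.34003]
 [395.94003 286.42004]
 [393.68002 302.24005]]
[ 0.49759348 -0.02266433  0.165     ]
[ 0.52663627 -0.02648704  0.165     ]
[ 0.51711393 -0.10441331  0.165     ]
[ 0.48825239 -0.10020966  0.165     ]
```

View pics/t4.png

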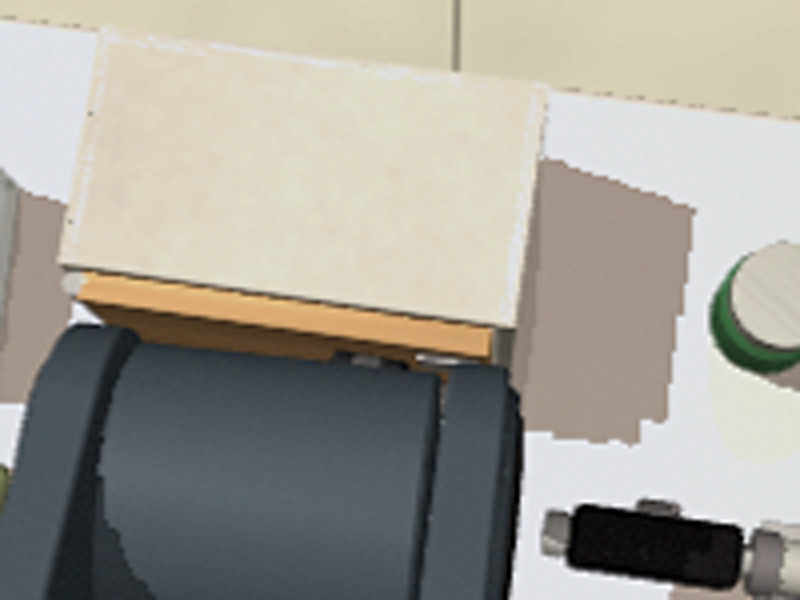

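View pics/s4.png

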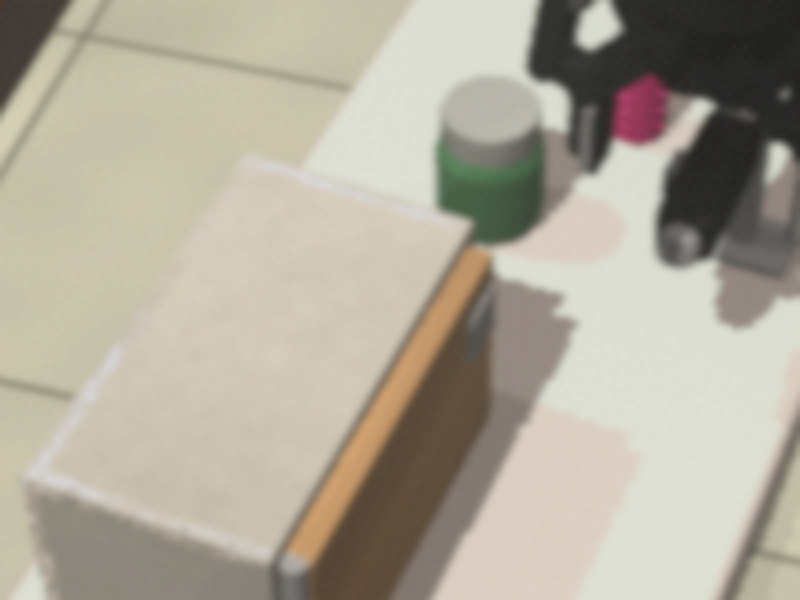

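View pics/t5.png

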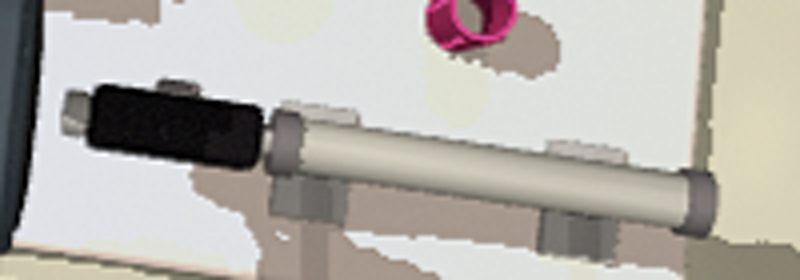

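Request:
servo_tool(increments=[{"hand":0,"travel":[-32,8,0],"yaw":-2},{"hand":0,"travel":[-32,8,0],"yaw":0},{"hand":0,"travel":[-32,8,0],"yaw":0},{"hand":0,"travel":[-32,5,0],"yaw":0},{"hand":0,"travel":[0,0,20],"yaw":0},{"hand":0,"travel":[0,0,10],"yaw":0},{"hand":0,"travel":[0,0,0],"yaw":0}])

```text
t: 8.5
tcp_pos: [0.504, -0.062, 0.195]
tool_rot: [0.75, 0.662, -0.001, -0.002]
force: [-0.1, -0.0, -0.0]
finger_gap: 1.001
```

```bash
python3 -c "
from h import *
to(.5073,-.0634,.128)
S=manip.snapshot('side');crop(S,320,110,450,220,'s6.png',6)
"
```

```text
t 8.5 tcp [ 0.504 -0.062  0.195] F [-0.1 -0.  -0. ] gap 1.001 xang 82.9 q6 -0.22
need mm [-1.1  3.7 67. ]
```

View pics/s6.png

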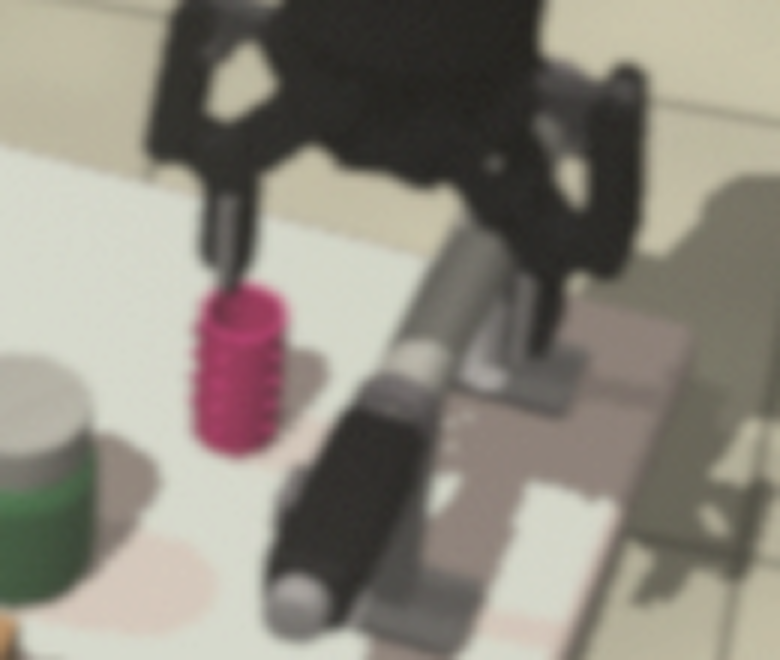

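Request:
servo_tool(increments=[{"hand":0,"travel":[-1,3.5,20],"yaw":0},{"hand":0,"travel":[0,0,20],"yaw":0},{"hand":0,"travel":[0,0,20],"yaw":0},{"hand":0,"travel":[0,0,7],"yaw":0},{"hand":0,"travel":[0,0,0],"yaw":0}])

```text
t: 9.05
tcp_pos: [0.5084, -0.0633, 0.1292]
tool_rot: [0.749, 0.663, -0.0, -0.001]
force: [-0.3, -0.3, 0.4]
finger_gap: 1.002
```

```bash
python3 -c "
from h import *
to(.5073,-.0634,.128)
S=manip.snapshot('side');crop(S,320,110,450,220,'s7.png',6)
"
```

```text
t 9.05 tcp [ 0.5084 -0.0633  0.1292] F [-0.3 -0.3  0.4] gap 1.002 xang 83.0 q6 -0.22
need mm [-0.2 -1.1  1.2]
```

View pics/s7.png

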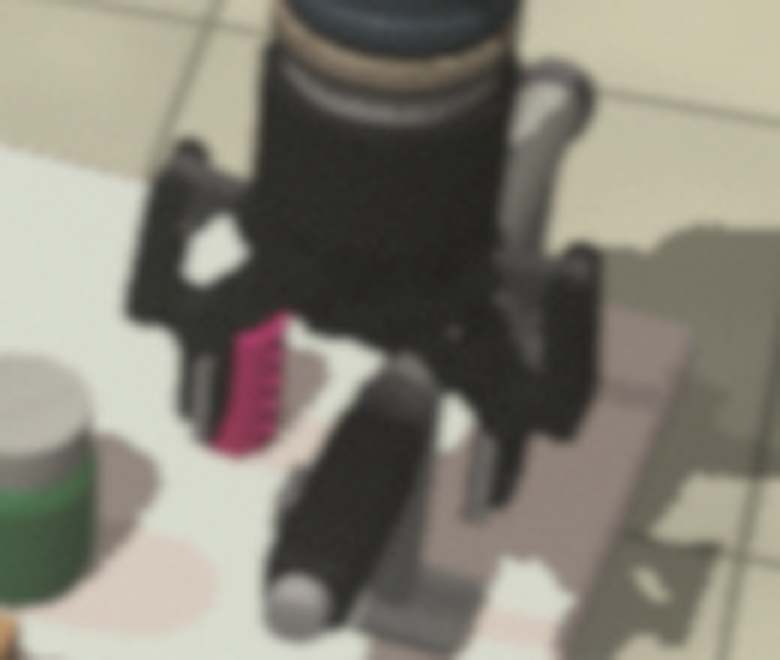

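```bash
python3 -c "
from h import *
S=manip.snapshot('side')
for X in [(.5084,-.0633,.1292),(.5073,-.0634,.15),(.512,-.025,.15),(.502,-.103,.15),(.529,-.066,.15)]:
  p=proj(S,X);print(p,(p-[320,110])*6)
T=manip.snapshot('top');crop(T,310,230,450,335,'t8.png',5)
"
```

```text
[374.79256745 203.20778365] [328.75540471 559.2467019 ]
[376.22812268 195.75146113] [337.36873608 514.50876676]
[369.7160148  208.68284902] [298.29608879 592.09709414]
[382.87818925 183.03013497] [377.26913551 438.1808098 ]
[365.70706639 192.72017118] [274.24239834 496.32102709]
```

View pics/t8.png

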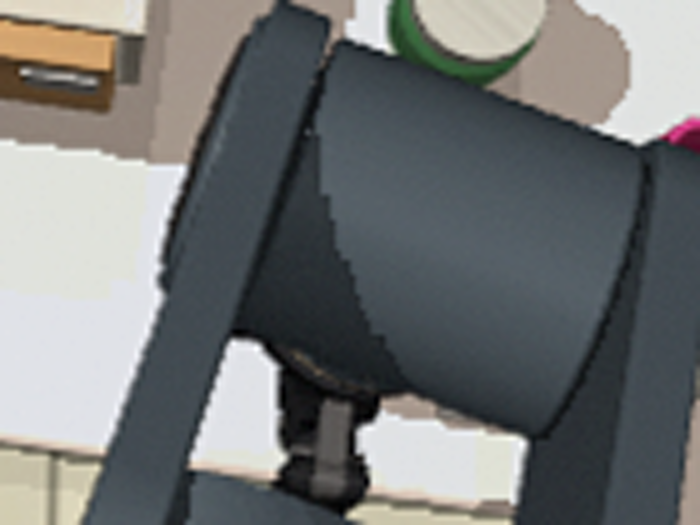

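```bash
python3 -c "
from h import *
S=manip.snapshot('side')
R=Ro.from_quat(manip.sense()['tool_rot']).as_matrix();t=manip.sense()['tcp_pos']
for o in [(0,42,-13),(0,-42,-13),(0,55,-13),(0,-55,-13),(11,42,-13),(11,-42,-13),(0,42,-32),(0,-42,-32)]:
  X=t+R@np.array(o)/1000
  p=proj(S,X);print(o,X.round(3),((p-[320,110])*6).round())
"
```

```text
(0, 42, -13) [ 0.551 -0.069  0.144] [210. 491.]
(0, -42, -13) [ 0.468 -0.059  0.144] [452. 562.]
(0, 55, -13) [ 0.564 -0.071  0.144] [173. 480.]
(0, -55, -13) [ 0.455 -0.057  0.143] [490. 573.]
(11, 42, -13) [ 0.553 -0.058  0.144] [198. 512.]
(11, -42, -13) [ 0.469 -0.048  0.144] [442. 584.]
(0, 42, -32) [ 0.551 -0.069  0.163] [213. 449.]
(0, -42, -32) [ 0.468 -0.059  0.163] [458. 520.]
```

```bash
python3 -c "
from h import *
T=manip.snapshot('top')
R=Ro.from_quat(manip.sense()['tool_rot']).as_matrix();t=manip.sense()['tcp_pos']
for o in [(0,-55,-30),(0,-55,-60),(0,-55,-80)]:
  X=t+R@np.array(o)/1000
  p=proj(T,X);print(o,X.round(3),((p-[310,230])*5).round())
"
```

```text
(0, -55, -30) [ 0.455 -0.057  0.16 ] [299. 451.]
(0, -55, -60) [ 0.455 -0.057  0.19 ] [306. 452.]
(0, -55, -80) [ 0.455 -0.057  0.21 ] [311. 453.]
```

Request:
servo_tool(increments=[{"hand":0.48,"travel":[0,0,0],"yaw":0},{"hand":0.48,"travel":[0,0,0],"yaw":0},{"hand":0.48,"travel":[0,0,0],"yaw":0}], newtons=40)

```text
t: 9.6
tcp_pos: [0.5087, -0.0641, 0.1298]
tool_rot: [0.749, 0.662, 0.0, 0.0]
force: [-0.2, 1.1, 0.3]
finger_gap: 0.531
```

```bash
python3 -c "
from h import *
to(.5073,-.0634,.128)
S=manip.snapshot('side');crop(S,320,110,450,220,'s9.png',6)
R=Ro.from_quat(manip.sense()['tool_rot']).as_matrix();t=manip.sense()['tcp_pos']
for o in [(0,22,-3),(0,-22,-3),(11,22,-3),(11,-22,-3)]:
  X=t+R@np.array(o)/1000
  p=proj(S,X);print(o,X.round(3),((p-[320,110])*6).round())
"
```

```text
t 9.6 tcp [ 0.5087 -0.0641  0.1298] F [-0.2  1.1  0.3] gap 0.531 xang 83.0 q6 -0.22
need mm [ 0.5 -1.5  1.8]
(0, 22, -3) [ 0.53  -0.067  0.133] [267. 532.]
(0, -22, -3) [ 0.487 -0.061  0.133] [393. 569.]
(11, 22, -3) [ 0.532 -0.056  0.133] [255. 553.]
(11, -22, -3) [ 0.488 -0.05   0.133] [382. 591.]
```

View pics/s9.png

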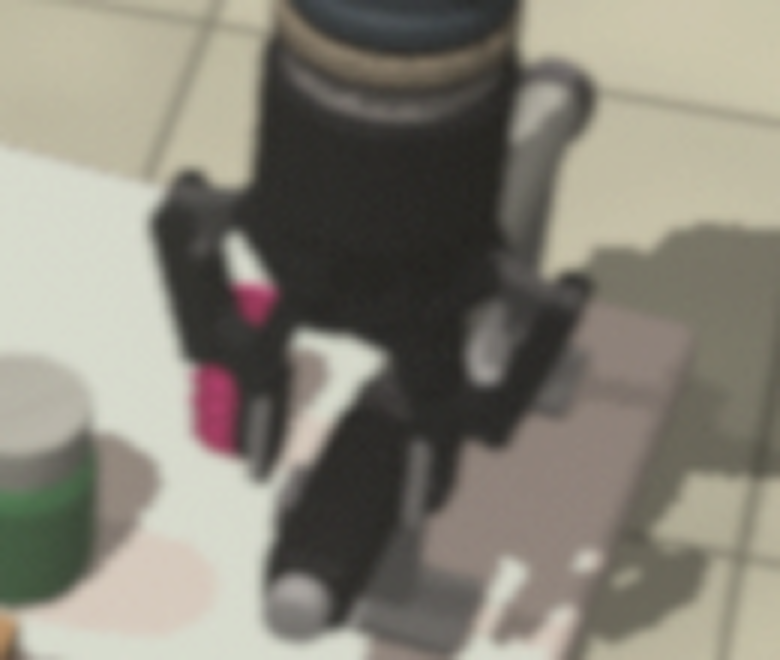

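```bash
python3 -c "
from h import *
T=manip.snapshot('top');crop(T,320,280,430,350,'t10.png',7)
S=manip.snapshot('side');crop(S,300,20,460,140,'s10.png',5)
R=Ro.from_quat(manip.sense()['tool_rot']).as_matrix();t=manip.sense()['tcp_pos']
for o in [(0,0,-73),(0,0,-150),(0,0,-200)]:
  X=t+R@np.array(o)/1000
  p=proj(S,X);print(o,X.round(3),((p-[320,110])*6).round(),((p-[300,20])*5).round(), 'top',((proj(T,X)-[320,280])*7).round())
"
```

```text
(0, 0, -73) [ 0.509 -0.064  0.203] [348. 392.] [390. 777.] top [391.  66.]
(0, 0, -150) [ 0.509 -0.064  0.28 ] [370. 200.] [409. 616.] top [424.  47.]
(0, 0, -200) [ 0.509 -0.064  0.33 ] [386.  62.] [422. 502.] top [450.  32.]
```

View pics/t10.png

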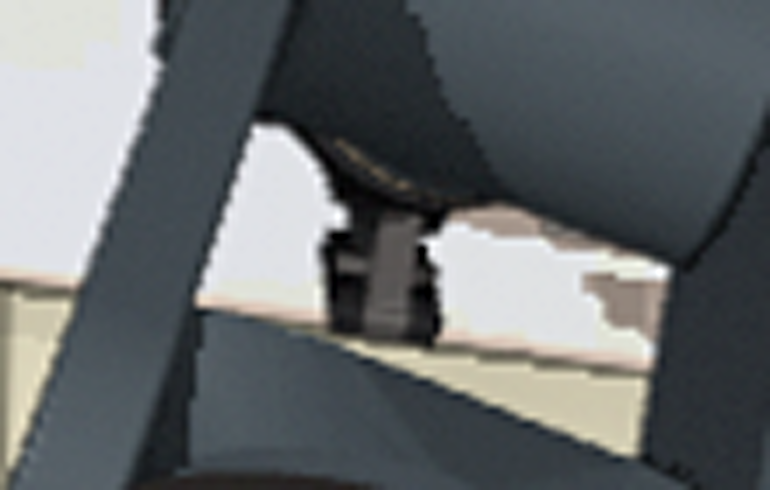

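View pics/s10.png

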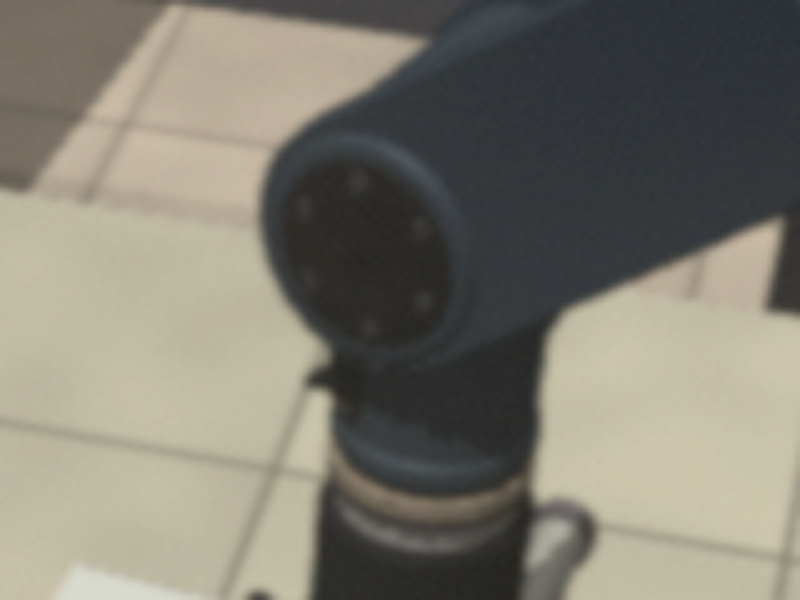

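```bash
python3 -c "
from h import *
T=manip.snapshot('top');S=manip.snapshot('side')
print(tri(T,(348.6,287.9),S,(369.5,210.6)))
print(tri(T,(338.4,236.4),S,(317.6,205.4)))
# door knob? roller top centre
print(tri(T,(448,262.5),S,(360,161)))
for z in (.13,.145,.16,.175):
  p=ray(S,363.3,190,z);print(p)
R=Ro.from_quat(manip.sense()['tool_rot']).as_matrix();print(R.round(3))
cv2.imwrite('pics/s11.png',np.clip(S['pixels']*1.7,0,255).astype('uint8'))
"
```

```text
[ 0.51204272 -0.01850519  0.15135488]
[0.60873027 0.00216776 0.15814387]
[ 0.57158655 -0.2171468   0.09688027]
[ 0.53861702 -0.09321166  0.13      ]
[ 0.53610658 -0.07749267  0.145     ]
[ 0.53359614 -0.06177367  0.16      ]
[ 0.5310857  -0.04605468  0.175     ]
[[ 0.123  0.992 -0.   ]
 [ 0.992 -0.123  0.   ]
 [ 0.    -0.    -1.   ]]
```

View pics/s11.png

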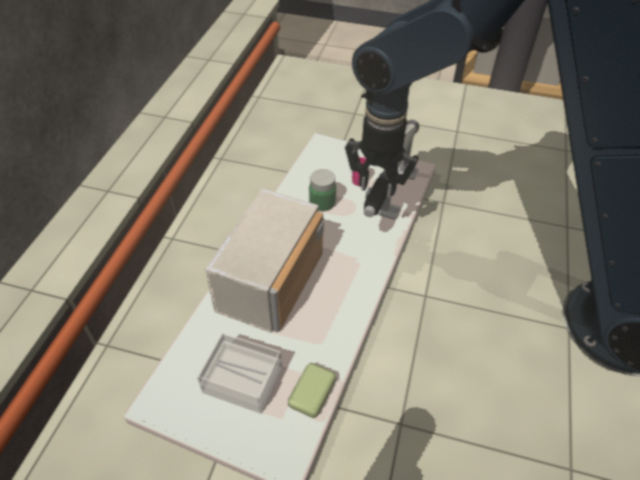

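```bash
python3 -c "
from h import *
T=manip.snapshot('top');S=manip.snapshot('side')
for v in (322,325,328):
  X=tri(T,(374.7,v),S,(416.5,158.5));print(X,proj(T,X),proj(S,X))
print(manip.sense()['tcp_pos'])
"
```

```text
[ 0.44685566 -0.05647464  0.26590711] [374.83567425 325.8769637 ] [414.17630723 158.12535659]
[ 0.44494051 -0.05639346  0.26600202] [374.78619694 327.09564825] [415.2425717  158.31033687]
[ 0.44302809 -0.05626949  0.26618213] [374.71487223 328.3146197 ] [416.31101641 158.47345486]
[ 0.50857547 -0.06399367  0.12946824]
```

Request:
servo_tool(increments=[{"hand":0.3,"travel":[0,0,0],"yaw":0},{"hand":0.3,"travel":[0,0,5],"yaw":0},{"hand":0.3,"travel":[0,0,5],"yaw":0},{"hand":0.3,"travel":[0,0,5],"yaw":0},{"hand":0.3,"travel":[0,0,5],"yaw":0},{"hand":0.3,"travel":[0,0,0],"yaw":0}])

```text
t: 10.55
tcp_pos: [0.5079, -0.0638, 0.1085]
tool_rot: [0.749, 0.662, -0.0, -0.001]
force: [-0.0, -0.5, 0.2]
finger_gap: 0.697
```

```bash
python3 -c "
from h import *
to(.5073,-.0634,.128)
S=manip.snapshot('side');crop(S,320,110,450,220,'s12.png',6)
"
```

```text
t 10.55 tcp [ 0.5079 -0.0638  0.1085] F [-0.  -0.5  0.2] gap 0.697 xang 83.0 q6 -0.22
need mm [  0.3  -0.7 -19.5]
```

View pics/s12.png

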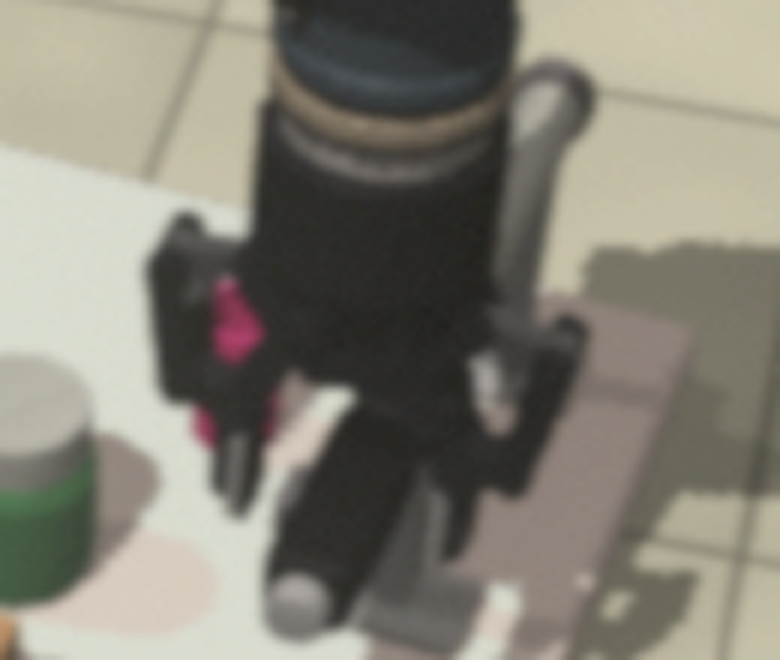

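Request:
servo_tool(increments=[{"hand":0.5,"travel":[0,0,3],"yaw":0},{"hand":0.6,"travel":[0,0,0],"yaw":0},{"hand":0.7,"travel":[0,0,0],"yaw":0},{"hand":0.8,"travel":[0,0,0],"yaw":0},{"hand":0.8,"travel":[0,0,0],"yaw":0}], newtons=40)

```text
t: 11.1
tcp_pos: [0.507, -0.0638, 0.1068]
tool_rot: [0.749, 0.663, -0.001, -0.001]
force: [-5.1, -0.6, 5.8]
finger_gap: 0.347
```

```bash
python3 -c "
from h import *
to(.5073,-.0634,.128)
S=manip.snapshot('side');crop(S,320,110,450,220,'s13.png',6)
"
```

```text
t 11.1 tcp [ 0.507  -0.0638  0.1068] F [-5.1 -0.6  5.8] gap 0.347 xang 83.0 q6 -0.22
need mm [  0.4   0.2 -21.2]
```

View pics/s13.png

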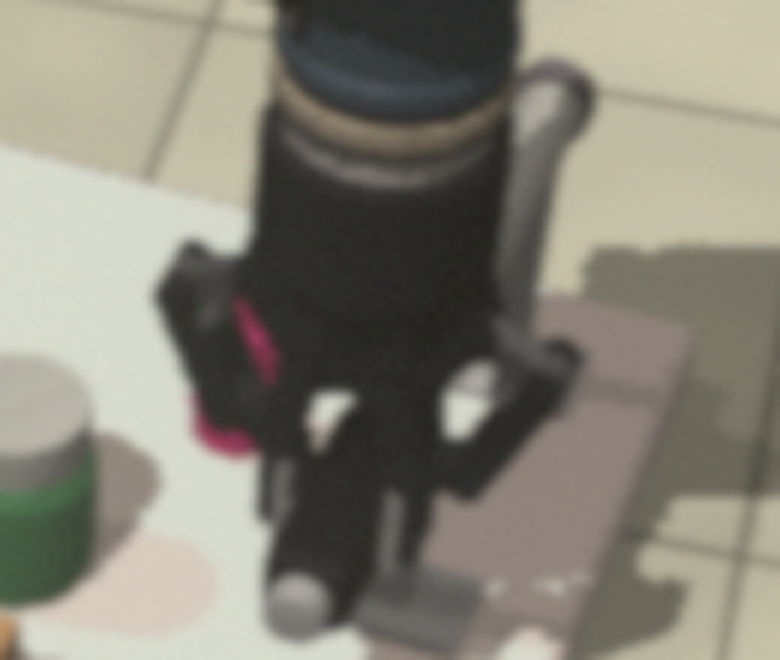

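Request:
servo_tool(increments=[{"hand":0.9,"travel":[4,0,0],"yaw":0},{"hand":0.9,"travel":[4,0,0],"yaw":0},{"hand":0.9,"travel":[4,0,0],"yaw":0},{"hand":0.9,"travel":[4,0,0],"yaw":0},{"hand":0.9,"travel":[4,0,0],"yaw":0},{"hand":0.9,"travel":[0,0,0],"yaw":0}], newtons=50)

```text
t: 11.75
tcp_pos: [0.5094, -0.0441, 0.1068]
tool_rot: [0.749, 0.663, -0.001, -0.001]
force: [-5.6, -2.5, 5.0]
finger_gap: 0.346
```

```bash
python3 -c "
from h import *
to(.5073,-.0634,.128)
S=manip.snapshot('side');crop(S,320,110,450,240,'s14.png',6)
"
```

```text
t 11.75 tcp [ 0.5094 -0.0441  0.1068] F [-5.6 -2.5  5. ] gap 0.346 xang 83.0 q6 -0.18
need mm [-19.4   0.2 -21.2]
```

View pics/s14.png

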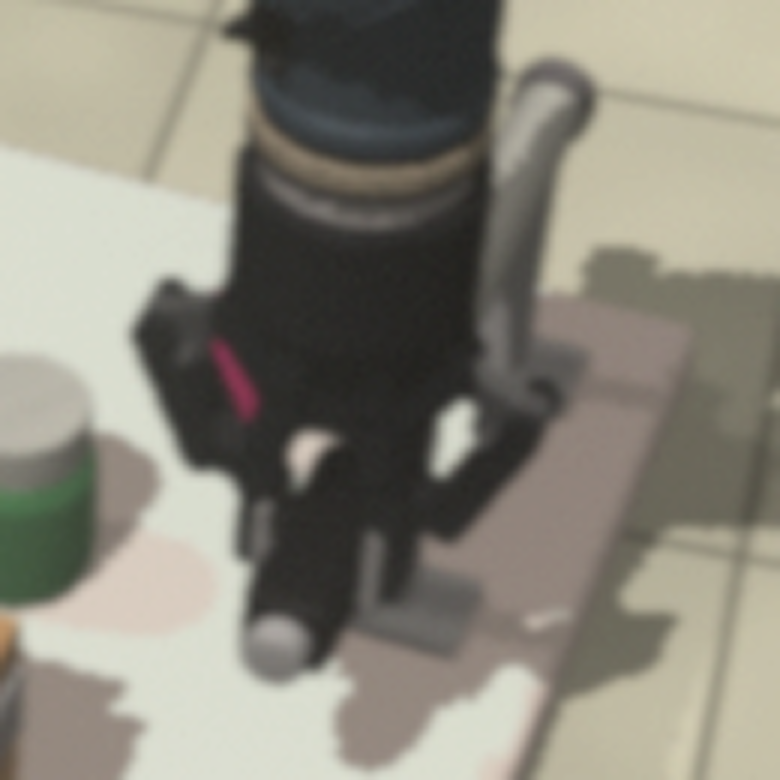

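Request:
servo_tool(increments=[{"hand":0.9,"travel":[8,0,0],"yaw":0},{"hand":0.9,"travel":[8,0,0],"yaw":0},{"hand":0.9,"travel":[8,0,0],"yaw":0},{"hand":0.9,"travel":[8,0,0],"yaw":0},{"hand":0.9,"travel":[8,0,0],"yaw":0},{"hand":0.9,"travel":[8,0,0],"yaw":0},{"hand":0.9,"travel":[8,0,0],"yaw":0},{"hand":0.9,"travel":[8,0,0],"yaw":0},{"hand":0.9,"travel":[0,0,0],"yaw":0}])

```text
t: 12.7
tcp_pos: [0.5173, 0.0194, 0.1069]
tool_rot: [0.749, 0.663, -0.001, -0.001]
force: [-5.0, -5.2, 6.5]
finger_gap: 0.344
```

```bash
python3 -c "
from h import *
to(.5253,.0855,.1068)
"
```

```text
t 12.7 tcp [0.5173 0.0194 0.1069] F [-5.  -5.2  6.5] gap 0.344 xang 83.0 q6 -0.05
need mm [66.6 -0.1 -0. ]
```

Request:
servo_tool(increments=[{"hand":0.9,"travel":[8,0,0],"yaw":0},{"hand":0.9,"travel":[8,0,0],"yaw":0},{"hand":0.9,"travel":[8,0,0],"yaw":0},{"hand":0.9,"travel":[8,0,0],"yaw":0},{"hand":0.9,"travel":[8,0,0],"yaw":0},{"hand":0.9,"travel":[8,0,0],"yaw":0},{"hand":0.9,"travel":[8,0,0],"yaw":0},{"hand":0.9,"travel":[4,0,0],"yaw":0},{"hand":0.9,"travel":[0,0,0],"yaw":0}])

```text
t: 13.6
tcp_pos: [0.5245, 0.0783, 0.1068]
tool_rot: [0.749, 0.663, -0.002, -0.0]
force: [-5.8, -5.5, 5.7]
finger_gap: 0.348
```

Request:
servo_tool(increments=[{"hand":0.9,"travel":[2,0,0],"yaw":0},{"hand":0.9,"travel":[2,0,0],"yaw":0},{"hand":0.9,"travel":[2,0,0],"yaw":0},{"hand":0.9,"travel":[0,0,0],"yaw":0}])

```text
t: 14.0
tcp_pos: [0.5252, 0.0838, 0.1069]
tool_rot: [0.749, 0.663, -0.002, -0.0]
force: [-6.3, -5.2, 6.2]
finger_gap: 0.345
```

Request:
servo_tool(increments=[{"hand":0.9,"travel":[2,0,0],"yaw":0},{"hand":0.9,"travel":[1,0,0],"yaw":0},{"hand":0.9,"travel":[0,0,0],"yaw":0}])

```text
t: 14.3
tcp_pos: [0.5254, 0.085, 0.1068]
tool_rot: [0.749, 0.663, -0.003, 0.001]
force: [-6.3, -11.5, 7.3]
finger_gap: 0.347
```

```bash
python3 -c "
from h import *
to(.5253,.0855,.1068)
S=manip.snapshot('side');crop(S,270,130,430,270,'s15.png',5)
T=manip.snapshot('top');crop(T,210,155,410,305,'t15.png',4)
"
```

```text
t 14.3 tcp [0.5254 0.085  0.1068] F [ -6.3 -11.5   7.3] gap 0.347 xang 83.1 q6 0.08
need mm [ 0.5 -0.2  0. ]
```

View pics/s15.png

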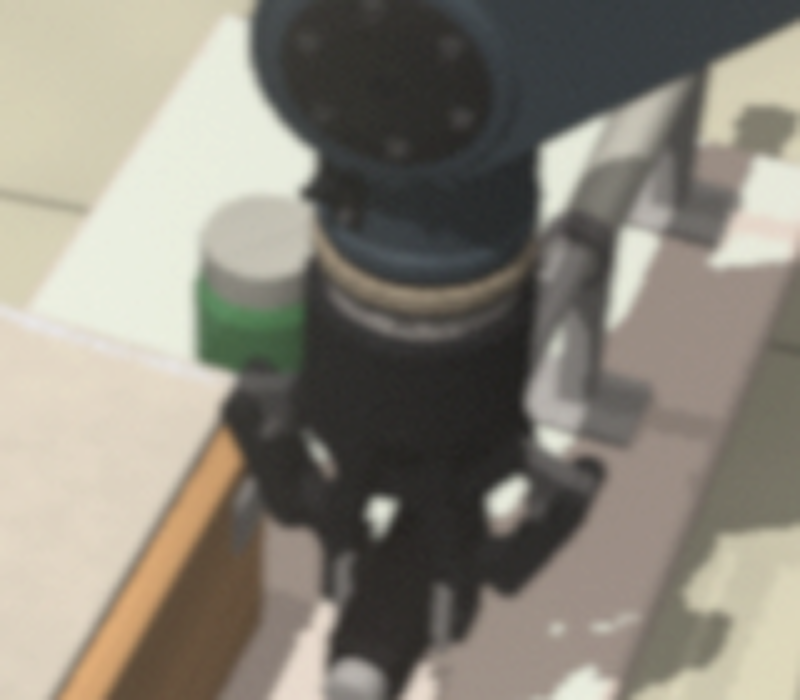

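View pics/t15.png

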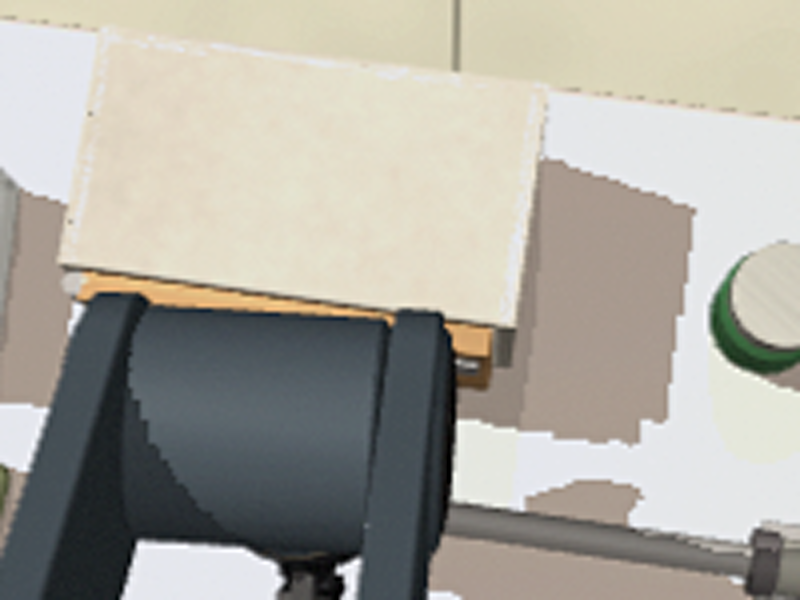

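Request:
servo_tool(increments=[{"hand":0.9,"travel":[1.5,0,0],"yaw":0},{"hand":0.9,"travel":[0,0,0],"yaw":0},{"hand":0.9,"travel":[0,0,0],"yaw":0},{"hand":0.9,"travel":[0,0,0],"yaw":0},{"hand":0.9,"travel":[0,0,0],"yaw":0},{"hand":0.9,"travel":[0,0,0],"yaw":0}])

```text
t: 15.0
tcp_pos: [0.5254, 0.085, 0.1069]
tool_rot: [0.748, 0.663, -0.004, 0.001]
force: [-6.0, -16.7, 7.1]
finger_gap: 0.34
```

```bash
python3 -c "
from h import *
to(.5253,.0855,.1068)
S=manip.snapshot('side');crop(S,270,150,430,290,'s16.png',5)
to(.5253,.0855,.1068)
d=S
p=proj(d,(.512+.018,-.0185+.149,.1513));print('knob expected',(p-[270,150])*5)
"
```

```text
t 15.0 tcp [0.5254 0.085  0.1069] F [ -6.  -16.7   7.1] gap 0.34 xang 83.1 q6 0.08
need mm [ 0.5 -0.1  0.1]
t 15.05 tcp [0.5253 0.085  0.1068] F [ -6.  -15.4   6.6] gap 0.343 xang 83.1 q6 0.08
need mm [ 0.5 -0.1  0. ]
knob expected [353.63248813 585.51893258]
```

View pics/s16.png

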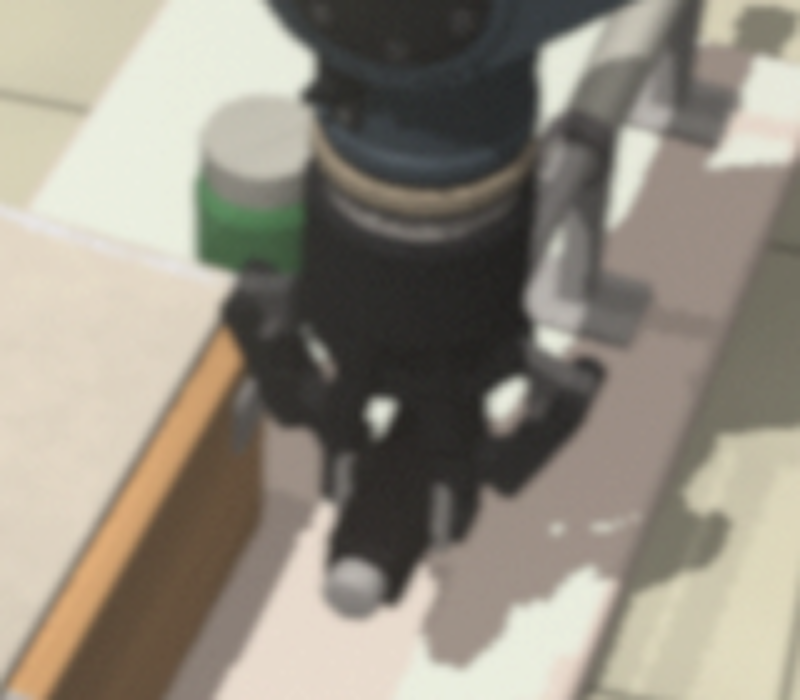

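```bash
python3 -c "
from station import manip
print(manip.sign_off())"
```

```text
the job is handed in; nothing more can be done
None
```

The door is shut on its catch and the rod is out at its second stop. I handed the job in at 15.05 s, still holding the grip with the button squeezed at a 50 N grip setting.

- **Door:** I pushed it with the shut fingers. Resistance built to about 5–8 N near the catch and the door gave a further 6 mm. It then stood firm at 17 N. The top view shows it parallel to the cabinet front to about 0.3°, and it was still so in the last pictures.
- **Rod:** The fingers stopped about 29 mm apart, which matches the button fully in. After about 150 mm of pull, the resistance jumped from 5 N to 12–17 N with no further movement, so I took that as the second stop. The end knob was within 1 pixel of where it should be with the rod 150 mm out.
- **Bystanders:** The jar looks unmoved in the last pictures. I kept the tool clear of the soap, trays and roller, but did not measure them again at the end.
- **One disagreement:** In the pictures the fingertips looked about 20–25 mm higher than the measured tool height said. I trusted the pictures and gripped about 22 mm lower than first planned, and the grip came along without slipping. I did not find the cause. A steady sideways and upward force of about 6–7 N stayed on the wrist while holding.

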